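# Push a tested mini computer through the bin's gravity flap

## Task

Push the mini computer that lies in front of the blue receiving bin in under the bin's hanging flap, sliding it flat on the bench with the fingertips until it is wholly inside and sits square to the bin, then draw the hand back out so that the flap swings fully shut behind it. Never lift, carry or tip the computer, do not bump the one already inside, and leave the other things on the bench where they are.

Things in the scene. Friction and masses are not known exactly. Their poses are not given: they have to be found in the camera images.
- unit: The mini computer to push in: flat black box, pale label strip and vent rosette on top, 84 (its x) x 104 (its y) x 32 mm high, 0.3 to 0.65 kg. Origin at the centre of its underside, z up. It starts loose on the bench, its centre 105 to 135 mm in front of the flap and up to 30 mm to either side of the doorway's middle, its x axis within 0.3 rad of the bin's.
- stored_unit: An identical computer already in the back of the bin, its centre 250 to 260 mm beyond the flap, so its near face is some 205 mm beyond the flap. Not to be bumped.
- hatch: The fixed blue receiving bin with its doorway. Origin on the bench under the flap, mid doorway; x points straight into the bin (roughly to the robot's left), y back towards the robot's side, z up. Doorway 230 mm wide between aluminium posts (22 mm wide, 30 deep, 211 tall); cross beam over it 24 mm deep, underside 186 mm above the bench. Beyond it the bin is open above; its floor is level with the bench, no sill.
- flap (a joint): Hinge of the grey gravity flap, rad: 0 hanging shut, growing as its lower edge swings into the bin and up (to 1.4); it cannot swing outwards. 0.16 kg, free hinge: the computer's front edge pushes it open lightly, it rides on the computer's top (about 0.4 rad) or on the hand, and drops shut by itself once these are clear.
- hinge_line (a point): Middle of the flap's hinge line, 180 mm above the bench, straight above the bin's origin.
- flap_edge (a point): Middle of the flap's lower edge, 160 mm below the hinge; 20 mm above the bench when shut. Flap 222 mm wide, 4 mm thick. It can hang shut only if the computer's near face is at least 57 mm beyond the shut flap; with less it comes to rest on the computer's top.
- bin_back (a point): Middle of the top of the bin's back wall, on its inner face, 335 mm beyond the flap; side and back walls are 75 mm high, side walls 230 mm apart inside.
- adapter: black power adapter brick lying beside the lane, 85 x 42 x 30 mm; origin under its centre. Bystander, to be left alone.
- screwdriver: screwdriver lying beside the lane, about 200 mm long. Bystander, to be left alone.
- jar: small white jar, 48 mm diameter, 65 mm tall. Bystander, to be left alone.
- calculator: white desk calculator lying flat, 150 x 100 x 22 mm. Bystander, to be left alone.
- tape_dispenser: blue desk tape dispenser, 150 x 60 x 96 mm. Bystander, to be left alone.
- mouse: black computer mouse, 105 x 60 x 28 mm. Bystander, to be left alone.
Mind the look-alikes: they are no part of the job. What is shaped like the unit but orange or red is not meant.

How it is judged (in metres and radians):
On the way, in this order (a step that is already met when the one before it is completed fails the run):
1. the computer is part way under the flap and holds it open (value of joint flap above 0.25 rad and x of unit in the frame of hatch between -0.03 and 0.06 m), for 0.05 s.
2. the computer is wholly inside, past the flap (x of unit in the frame of hatch above 0.094 m), for 0.1 s.
At the end, for the whole second after the job is handed in: The flap hangs shut (within 0.06 rad); the computer lies flat on the floor of the bin, its centre 94 to 190 mm beyond the flap and within 80 mm of the middle, at rest and square to the bin within 15 degrees; the stored computer has not moved 5 mm (value of joint flap below 0.06 rad and x of unit in the frame of hatch between 0.094 and 0.19 m and y of unit in the frame of hatch between -0.08 and 0.08 m and angle between the x axis of unit and the x axis of hatch, either way round below 0.26 rad and angle between unit's own z axis and vertical below 0.06 rad and height (world z) of unit below 0.006 m and linear speed of unit below 0.01 m/s and distance of stored_unit from where it was at the start of the episode below 0.005 m); the robot touches nothing.
It fails at once if the computer is lifted or carried (more than 10 mm off the bench) (height (world z) of unit above 0.01 m).
It fails at once if the computer is tipped (more than 0.2 rad) (angle between unit's own z axis and vertical above 0.2 rad).
It fails at once if the stored computer is bumped (moved more than 5 mm) (distance of stored_unit from where it was at the start of the episode above 0.005 m).
It fails at once if one of the other things on the bench is disturbed (moved more than 20 mm) (distance of any of adapter, screwdriver, jar, calculator, tape_dispenser, mouse from where it was at the start of the episode above 0.02 m).
It also fails if it takes over 54 s, if anything falls off the work surface, if the arm or the gripper's body presses on something with over 40 N, if the wrist force passes 120 N, or if a joint passes its speed limit or range.

## Robot

A 6-joint arm with a two-finger parallel gripper is mounted at the origin on the work surface. World frame = base frame: x ahead of the robot, y to its left, z up, the work surface at z = 0. Lengths are in mm, angles in rad, forces in N, time in s.
With the tool pointing down it reaches from about 275 to 825 mm from the base axis. Payload 4.9 kg.
Tool frame: the origin (TCP) lies on the centre line of the jaws, within the pads' length; the fingertips stand 14 mm ahead of it and the grasp point (between the pads) lies 5 mm behind it; z points along the fingers, y is the direction in which the jaws open and shut (so a half turn about z gives the same grasp; the last joint's range is limited). The gripper opens to 85 mm and grips with 20 to 120 N. Pads are 22 mm wide; open, the fingers measure 114 mm over their backs; the gripper's body (76 mm by 85 mm) begins 54 mm behind the grasp point. The pads swing forward as they close: fully open they stand 13 mm farther back than shut.
Start: joints at [-1.312, 0.326, -0.193, 1.052, 0, 1.437], TCP at [210.54, -508.125, 245.281] pointing down, gripper open.
Joint ranges: [-2.65, 2.65], [-0.97, 1.79], [-1.3, 1.35], [-1.93, 2.1], [-1.47, 1.37], [-3.14, 3.14]. Speed limits (rad/s): [2.57, 2.57, 3.14, 3.14, 3.14, 3.14].

## Interface

Orientations are given as a rotation vector (axis times angle).
In Python, from station import robot, grab_frame gives the robot as it stands. Calls block until the motion is done:
- robot.move_to(position, orientation): joint-space move of the TCP to a pose.
- robot.move_l(position, max_speed=150, orientation=None): straight line of the TCP; orientation=None keeps the orientation; max_speed is the mean speed in mm/s.
- robot.set_joints(angles): joint-space move.
- robot.gripper_open() and robot.clamp(): open the fingers fully, or close them until they stop; the grip force is fixed at half the most.
- robot.sleep(seconds).
- robot.solve_ik(position, orientation): joint angles nearest the present ones, or None.
- robot.sense(): the state.
- grab_frame(name): name is "side" or "top" or "wrist"; returns a dict with "pixels" (384x512x3 uint8, red, green, blue), "camera_matrix" (3x3 intrinsics, pixels), "dist" ([k1, k2, p1, p2, k3] as OpenCV has them; the pictures are not rectified), "view" (4x4, takes a point from world to camera coordinates); the wrist camera has in their place "T_tool_cam" (4x4, takes a point from camera to tool coordinates, whose origin is the TCP and whose axes are the flange's). Camera axes: x right, y down, z forward; pixel columns grow to the right and rows downward; lengths in mm; the calibration is good to about 2 mm. A picture is of the moment at which its call begins: read the wrist's pose just before it. There is no depth.
A pose or a line that the arm cannot do raises robot.IKError and nothing moves.
- robot.finish_job(): hands the job in, once; it reports no verdict.
The state is a dict: "clock": time; "q": joint angles; "qd": joint speeds; "joint_torque": joint torques, N m; "tool_pos": TCP position; "tool_rot": TCP orientation; "contact_force": force on the tool from outside, world axes, zero at the start; "ft_torque": the same for the moment, N m; "opening": finger opening in mm.
Only numpy, scipy, OpenCV 4.12 (cv2) and the standard library are available. Lean on these libraries where they do the work, as an engineer would, in place of code of your own. Each camera call takes 0.05 s, during which the arm holds its last target. There are 200 camera calls.

## Working session

There is one attempt and no reset: what is moved stays moved. The work goes in short steps, each a Python script; the robot and the scene stay as the last script left them, time stands still between calls to the robot, and variables do not carry over. Pictures are saved under pics/ and viewed, about 8 in all and at most 12, crops included, and the job is handed in when it is done.

```bash
mkdir -p pics; cat > h.py <<'E'
import numpy as np, cv2
from station import robot, grab_frame
from scipy.spatial.transform import Rotation as R
def save(f,name,crop=None,s=1):
    p=f["pixels"][:,:,::-1]
    if crop: a,b,c,d=crop; p=p[b:d,a:c]
    cv2.imwrite("pics/"+name,cv2.resize(p,None,fx=s,fy=s,interpolation=cv2.INTER_CUBIC))
def ray2plane(f,uv,z):
    n=cv2.undistortPoints(np.array(uv,float).reshape(-1,1,2),f["camera_matrix"],np.array(f["dist"],float)).reshape(-1,2)
    V=np.array(f["view"]);Rw=V[:3,:3].T;c=-Rw@V[:3,3]
    d=np.c_[n,np.ones(len(n))]@Rw.T
    return c+d*((z-c[2])/d[:,2])[:,None]
def proj(f,P):
    V=np.array(f["view"]);return cv2.projectPoints(np.array(P,float).reshape(-1,1,3),V[:3,:3],V[:3,3],f["camera_matrix"],np.array(f["dist"],float))[0].reshape(-1,2)
E
python3 - <<'E'
from h import *
for n in("top","side"):
    f=grab_frame(n);save(f,n+"0.png",None,1.5)
    V=np.array(f["view"]);print(n,-V[:3,:3].T@V[:3,3],V[:3,:3])
s=robot.sense();print(s["clock"],s["tool_rot"],s["opening"])
E
```

```text
top [ 407.24302864  -48.50609756 1536.69888106] [[-6.88485604e-03 -9.99975170e-01 -1.50294504e-03]
 [-9.90914598e-01  7.02433788e-03 -1.34309038e-01]
 [ 1.34316260e-01  5.64591788e-04 -9.90938355e-01]]
side [ 550.39234243 -832.63623085 1066.67958617] [[ 0.9972517  -0.07299796  0.01266264]
 [-0.04859614 -0.77350641 -0.63192267]
 [ 0.0559237   0.6295706  -0.774928  ]]
0.1 [-3.07962223e+00 -6.12766290e-01  2.12826049e-04] 85.17388350949345
```

View pics/top0.png

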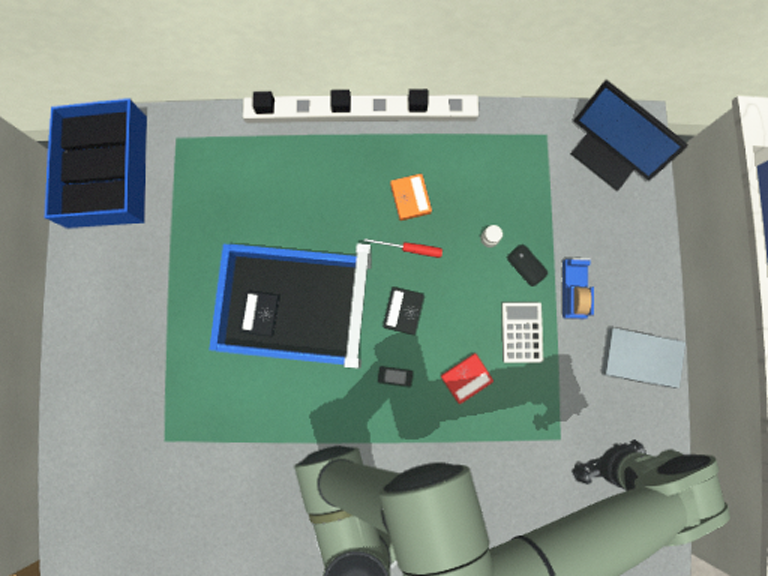

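View pics/side0.png

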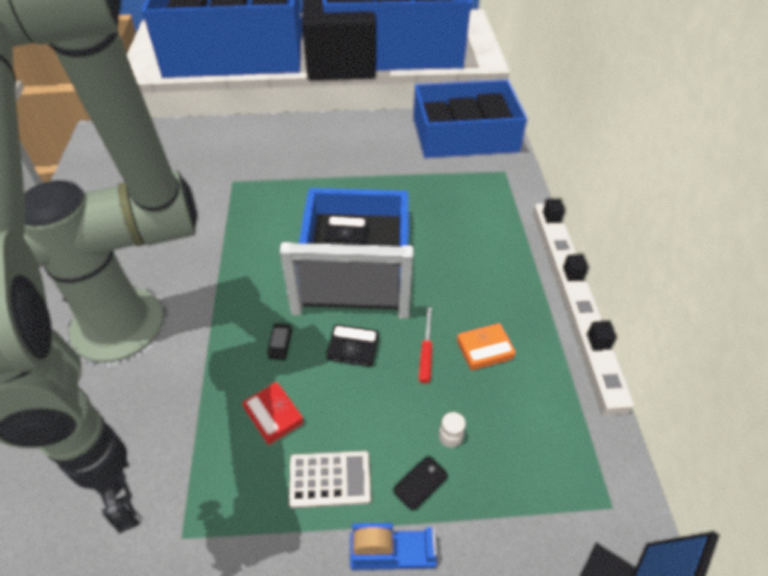

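The top view shows the black unit at about (404,311), the bin's beam from (363,243) to (352,367), the adapter at (395,377) and the screwdriver at (400,245). The orange and red look-alikes are off the lane. The crops below should give me exact pixels.

```bash
python3 - <<'E'
from h import *
f=grab_frame("top");save(f,"top1.png",(135,150,305,270),4.7)
f=grab_frame("side");save(f,"side1.png",(170,120,300,260),4.2)
E
```

```text
(no output)
```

View pics/top1.png

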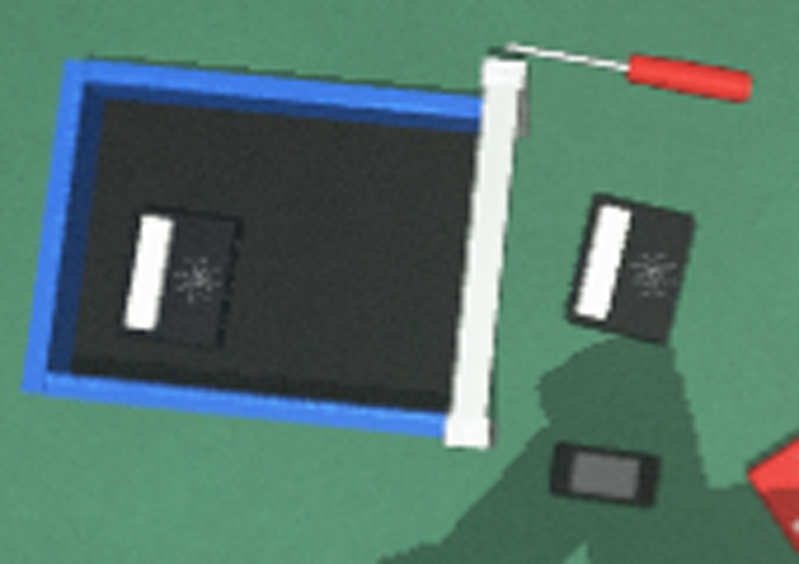

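View pics/side1.png

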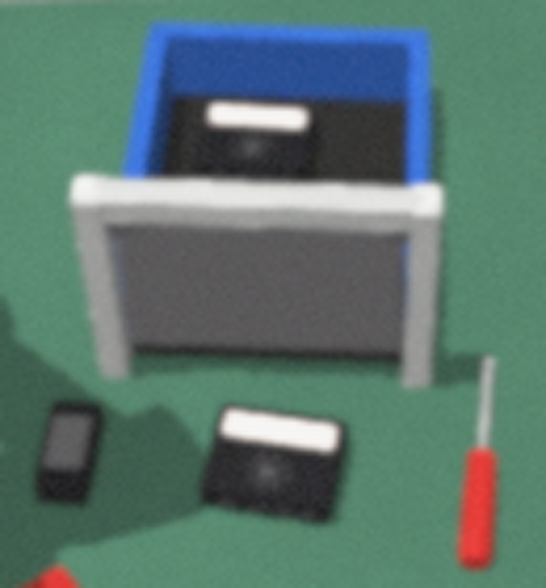

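```bash
cat > fit.py <<'E'
from h import *
from scipy.optimize import least_squares
ft=grab_frame("top");fs=grab_frame("side")
T=lambda p:np.array(p,float)/4.7+[135,150]-0.4
S=lambda p:np.array(p,float)/4.2+[170,120]-0.4
def W(x,P): P=np.array(P,float);c,s=np.cos(x[2]),np.sin(x[2]);return np.c_[x[0]+c*P[:,0]-s*P[:,1],x[1]+s*P[:,0]+c*P[:,1],P[:,2]]
def fit(obs,x0):
    r=lambda x:np.concatenate([(proj(f,W(x,P))-uv).ravel() for f,P,uv in obs])
    o=least_squares(r,x0);print(o.x.round(3),"res px",o.fun.round(1));return o.x
# hatch: x~+world y, y~ -world x
H=fit([(ft,[[15,-137,211],[-15,-137,211],[-15,137,211],[15,137,211]],T([(484,58),(527,60),(490,447),(444,445)])),
  (fs,[[-15,137,0],[-15,115,0],[-15,-115,0],[-15,-137,0]],S([(104,377),(130,377),(403,385),(432,385)]))],[450,0,1.57])
U=fit([(ft,[[42,-52,32],[-42,-52,32],[-42,52,32],[42,52,32]],T([(597,195),(694,213),(665,343),(568,322)]))],[450,-100,1.5])
U2=fit([(fs,[[42,52,32],[42,-52,32],[-42,-52,32],[-42,52,32]],S([(222,404),(346,421),(330,503),(207,483)]))],[450,-100,1.5])
St=fit([(ft,[[42,-52,32],[-42,-52,32],[-42,52,32],[42,52,32]],T([(145,205),(243,216),(222,347),(122,333)]))],[450,250,1.5])
def inH(p): d=np.array(p[:2])-H[:2];c,s=np.cos(H[2]),np.sin(H[2]);return np.array([c*d[0]+s*d[1],-s*d[0]+c*d[1]])
for u in(U,U2,St):print("inH",inH(u).round(1),u[2]-H[2])
print("adapter inH",[inH(p).round(0) for p in ray2plane(ft,T([(552,445),(658,455),(655,507),(550,495)]),30)])
print("red inH",[inH(p).round(0) for p in ray2plane(ft,T([(750,470)]),32)])
print("screwdriver",[inH(p).round(0) for p in ray2plane(ft,T([(508,47),(632,68),(750,100)]),12)])
E
python3 fit.py
```

```text
[ 5.44215e+02 -3.01000e-01  1.47200e+00] res px [-0.2 -0.7 -0.4 -0.3 -0.5  0.   0.1 -0.4 -0.5  0.2 -0.4  0.4  0.1  0.3
 -0.5  0.5]
[ 546.415 -109.121    1.348] res px [-0.8 -0.4  0.5  0.5  0.9  0.1 -0.6 -0.3]
[ 548.881 -108.354    1.349] res px [-0.  -0.8  1.  -0.9  0.8  0.5 -1.7  1. ]
[542.982 246.935   1.427] res px [-0.6 -0.3  0.4  0.4  0.5  0.1 -0.2 -0.2]
inH [-108.1  -12.9] -0.12412695969545284
inH [-107.1  -15.3] -0.12282158958848122
inH [245.9  25.7] -0.045223851582574914
adapter inH [array([-59., 131.]), array([-142.,  132.]), array([-143.,  172.]), array([-61., 170.])]
red inH [array([-215.,  137.])]
screwdriver [array([   7., -186.]), array([ -95., -177.]), array([-193., -160.])]
```

```bash
cat >> h.py <<'E'
H=np.array([544.2,-0.3,1.472])
def pose(hx,hy,tipz,e,yaw=0,flip=1,tip=14):
    """fingertip-centre at hatch (hx,hy), height tipz; e elevation below horizontal; returns TCP pos, rotvec"""
    c,s=np.cos(H[2]),np.sin(H[2]);p=np.array([H[0]+c*hx-s*hy,H[1]+s*hx+c*hy,tipz])
    a=H[2]+yaw;z=np.array([np.cos(e)*np.cos(a),np.cos(e)*np.sin(a),-np.sin(e)]);y=flip*np.array([-np.sin(a),np.cos(a),0])
    return p-tip*z,R.from_matrix(np.c_[np.cross(y,z),y,z]).as_rotvec()
E
python3 - <<'E'
from h import *
print(np.array(grab_frame("wrist")["T_tool_cam"]).round(2))
for e in(25,30,35,40,45):
  for fl in(1,-1):
    for hx,hy,z,yw in((-215,5,120,-.12),(-165,-7,14,-.12),(85,-13,14,0)):
      p,r=pose(hx,hy,z,np.radians(e),yw,fl);q=robot.solve_ik(p,r)
      print(e,fl,hx,p.round(),None if q is None else np.round(q,2))
E
```

```text
[[   0.     -0.95   -0.3    75.91]
 [   1.      0.     -0.     -0.45]
 [   0.     -0.3     0.95 -128.4 ]
 [   0.      0.      0.      1.  ]]
25 1 -215 [ 515. -226.  126.] [-0.92  1.03  0.19  1.67  0.76 -2.68]
25 1 -165 [ 532. -178.   20.] [-0.85  1.14  0.11  1.45  0.82 -2.62]
25 1 85 [564.  70.  20.] [-0.47  1.   -0.21  1.03  1.01 -2.31]
25 -1 -215 [ 515. -226.  126.] [-0.92  1.03  0.19  1.67  0.76  0.46]
25 -1 -165 [ 532. -178.   20.] [-0.85  1.14  0.11  1.45  0.82  0.52]
25 -1 85 [564.  70.  20.] [-0.47  1.   -0.21  1.03  1.01  0.83]
30 1 -215 [ 515. -226.  127.] [-0.91  0.96  0.13  1.58  0.73 -2.6 ]
30 1 -165 [ 532. -177.   21.] [-0.84  1.06  0.04  1.34  0.78 -2.53]
30 1 85 [564.  71.  21.] [-0.45  0.93 -0.26  0.92  0.95 -2.2 ]
30 -1 -215 [ 515. -226.  127.] [-0.91  0.96  0.13  1.58  0.73  0.55]
30 -1 -165 [ 532. -177.   21.] [-0.84  1.06  0.04  1.34  0.78  0.61]
30 -1 85 [564.  71.  21.] [-0.45  0.93 -0.26  0.92  0.95  0.94]
35 1 -215 [ 516. -225.  128.] [-0.89  0.9   0.08  1.48  0.7  -2.52]
35 1 -165 [ 532. -176.   22.] [-0.82  1.   -0.02  1.23  0.74 -2.45]
35 1 85 [564.  72.  2
[... 345 characters left out ...]
.8   0.93 -0.08  1.14  0.7  -2.37]
40 1 85 [564.  72.  23.] [-0.4   0.81 -0.34  0.75  0.82 -2.02]
40 -1 -215 [ 516. -224.  129.] [-0.87  0.83  0.03  1.4   0.65  0.7 ]
40 -1 -165 [ 533. -176.   23.] [-0.8   0.93 -0.08  1.14  0.7   0.78]
40 -1 85 [564.  72.  23.] [-0.4   0.81 -0.34  0.75  0.82  1.12]
45 1 -215 [ 516. -223.  130.] [-0.85  0.77 -0.02  1.31  0.61 -2.37]
45 1 -165 [ 533. -175.   24.] [-0.77  0.88 -0.13  1.05  0.64 -2.29]
45 1 85 [565.  73.  24.] [-0.37  0.76 -0.38  0.69  0.75 -1.94]
45 -1 -215 [ 516. -223.  130.] [-0.85  0.77 -0.02  1.31  0.61  0.77]
45 -1 -165 [ 533. -175.   24.] [-0.77  0.88 -0.13  1.05  0.64  0.85]
45 -1 85 [565.  73.  24.] [-0.37  0.76 -0.38  0.69  0.75  1.2 ]
```

```bash
python3 - <<'E'
from h import *
e=np.radians(42)
p,r=pose(-174,-5.7,200,e,-.124); robot.move_to(p,r)
p,r=pose(-174,-5.7,15,e,-.124); robot.move_l(p,120)
s=robot.sense();print(s["clock"],s["tool_pos"],p,s["contact_force"],s["opening"],np.round(s["q"],2))
f=grab_frame("side");save(f,"s2.png",(120,110,370,310),3)
f=grab_frame("top");save(f,"t2.png",(180,130,380,280),4)
E
```

```text
5.2 [ 530.75278717 -184.48170467   25.02061868] [ 530.41074549 -184.16060706   24.36782849] [-0.04583189  0.26739663 -0.48844347] 85.23602368422314 [-0.8   0.91 -0.09  1.12  0.67 -2.35]
```

View pics/s2.png

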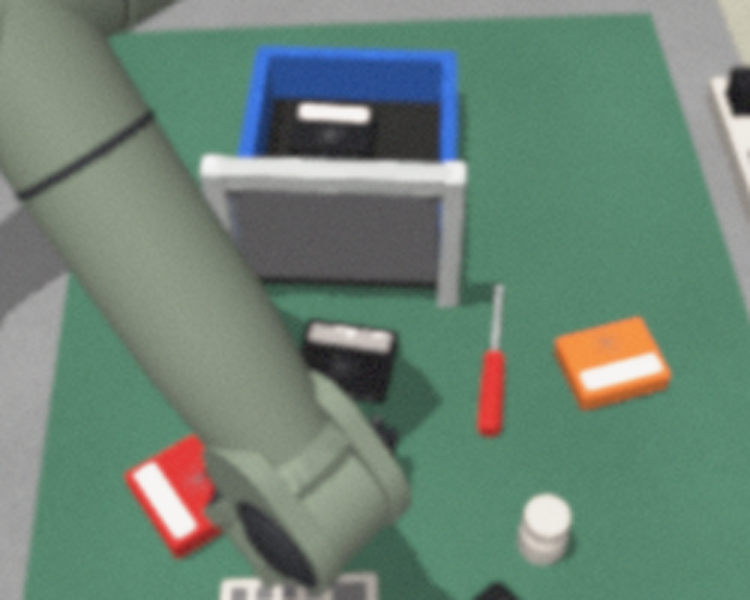

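View pics/t2.png

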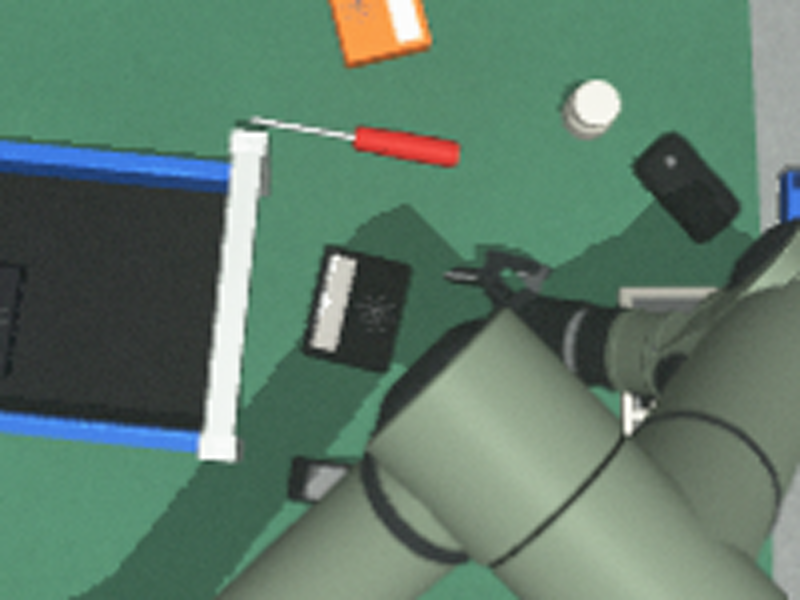

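The fingertips are about 40 mm behind the unit and clear of everything else. The crop shows the tip at about (450,275) and the unit's near edge at about x 400. Next I creep in to contact.

```bash
python3 - <<'E'
from h import *
e=np.radians(42);yw=-.124
f0=np.array(robot.sense()["contact_force"]);d=10
p,r=pose(-174+d*np.cos(yw),-5.7+d*np.sin(yw),15,e,yw);robot.move_l(p,60)
while d<46:
    d+=2.5;p,r=pose(-174+d*np.cos(yw),-5.7+d*np.sin(yw),15,e,yw);robot.move_l(p,40)
    F=np.array(robot.sense()["contact_force"])-f0;print(d,F.round(1))
    if np.linalg.norm(F)>1.2:break
print(robot.sense()["clock"],robot.sense()["tool_pos"]-p)
f=grab_frame("top");save(f,"t3.png",(180,130,340,250),5)
E
```

```text
12.5 [-0.8 -1.1 -0. ]
5.8667 [-0.00665669  0.12262863  0.01231591]
```

View pics/t3.png

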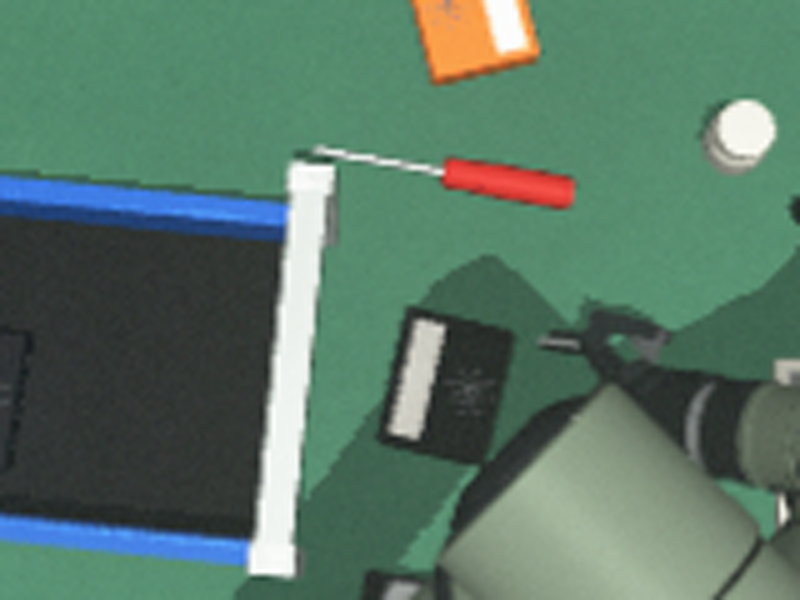

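The trigger was false: there is still a gap of about 25 mm (tip at (542,341), unit edge at (510,345)). Because the pads sit back when open, the tips are about 9 mm higher than nominal. I lower gently while watching the force and check with the wrist camera.

```bash
python3 - <<'E'
from h import *
e=np.radians(42);yw=-.124;d=12.5
robot.sleep(.2);f0=np.array(robot.sense()["contact_force"])
for z in(10,7,4,1,-1):
    p,r=pose(-174+d*np.cos(yw),-5.7+d*np.sin(yw),z,e,yw);robot.move_l(p,20);robot.sleep(.1)
    F=np.array(robot.sense()["contact_force"])-f0;print(z,F.round(1),robot.sense()["tool_pos"][2]-p[2])
    if abs(F[2])>3: break
f=grab_frame("wrist");save(f,"w4.png",None,1.3);print(robot.sense()["clock"])
E
```

```text
10 [-0.3 -0.3  1. ] -0.03718988093925191
7 [-0.1 -0.7  0.2] -0.014989707998982027
4 [-0.5 -0.6  0.7] -0.031226003428413307
1 [-0.5 -1.2  1.2] -0.03791311791062135
-1 [ 0.5 -1.2  0.3] -0.02039886188251394
8.2167
```

View pics/w4.png

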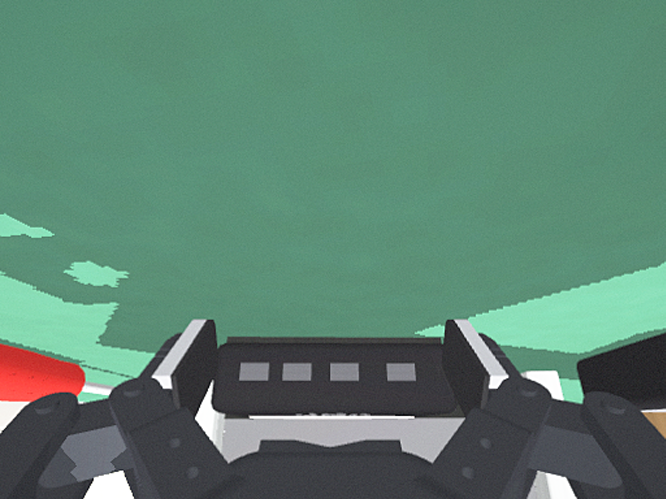

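Upside-down wrist view: the unit's face (x 215–458, y 340–412) is centred between the pads (inner edges 215 and 445). The tips are low and not touching the bench. Now I push, squaring up on the way, and check before withdrawing.

```bash
python3 - <<'E'
from h import *
e=np.radians(42);yw=-.124
def go(hx,hy,z,y,v):
    p,r=pose(hx,hy,z,e,y);robot.move_l(p,v,orientation=r)
    s=robot.sense();print(hx,round(s["clock"],1),np.round(s["contact_force"],1),(s["tool_pos"]-p).round(1))
d=12.5
go(-174+d*np.cos(yw),-5.7+d*np.sin(yw),3,yw,20)
d=34;go(-174+d*np.cos(yw),-5.7+d*np.sin(yw),3,yw,30)
go(-125,-11,3,yw,30)
go(-60,-13,3,0,40)
go(0,-13,3,0,45)
go(50,-13,3,0,45)
f=grab_frame("top");save(f,"t5.png",(130,130,290,250),5)
f=grab_frame("side");a=f["pixels"][100:270,130:330]
save(f,"s5.png",(130,100,330,270),4)
E
```

```text
-161.5959769269607 8.6 [-0.2 -0.1  0.3] [ 0.1 -0.1  0.2]
-140.26105724133313 9.4 [ 1.2 -1.  -0.6] [0.  0.1 0. ]
-125 10.1 [-1.1 -0.9 -0. ] [-0.2  0.8  0.1]
-60 11.9 [ 1.2 -1.4 -0.9] [-0.  0.  0.]
0 13.3 [-0.4 -0.7 -0.4] [-0.1  0.2  0. ]
50 14.6 [-0.9  0.6  0.4] [-0.1  0.3  0.1]
```

View pics/t5.png

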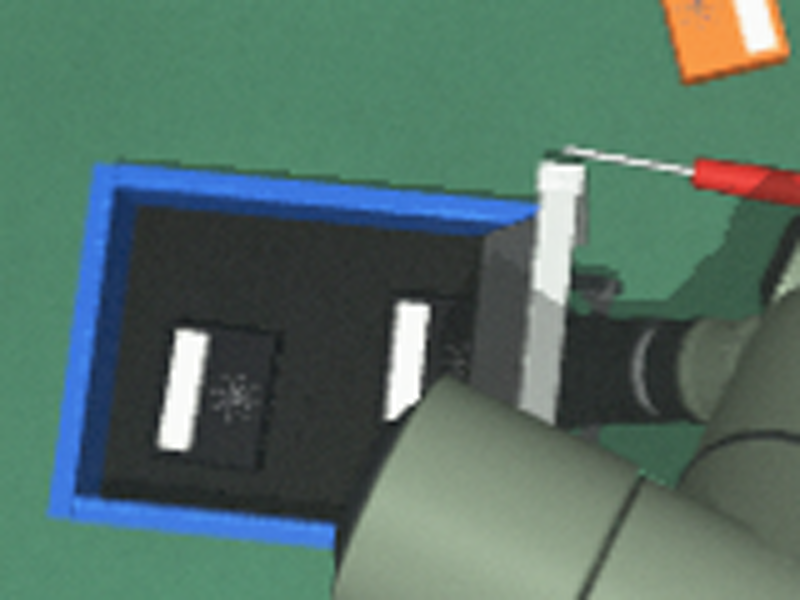

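The unit is under the flap and square, and the flap is riding on it. Its label strip runs from (398,301) to (386,418). I compute its x from those pixels.

```bash
python3 - <<'E'
from h import *
f=grab_frame("top")
def inH(p): d=np.array(p[:2])-H[:2];c,s=np.cos(H[2]),np.sin(H[2]);return np.array([c*d[0]+s*d[1],-s*d[0]+c*d[1]]).round(1)
for uv in [(176,327),(158,450),(398,301),(386,418),(168,322)]:
    print(inH(ray2plane(f,np.array([uv])/5+[130,130]-.4,32)[0]))
E
```

```text
[284.6 -20.4]
[287.2  72.7]
[119.7 -55.3]
[119.4  32.8]
[291.1 -23.6]
```

```bash
python3 - <<'E'
from h import *
e=np.radians(42)
def go(hx,hy,z,y,v):
    p,r=pose(hx,hy,z,e,y);robot.move_l(p,v,orientation=r)
    s=robot.sense();print(hx,round(s["clock"],1),np.round(s["contact_force"],1),(s["tool_pos"]-p).round(1))
go(90,-13,3,0,40);robot.sleep(.3)
go(60,-13,4,0,50);go(-140,-11,4,0,90);go(-150,-11,130,0,120)
robot.set_joints([-1.312,.326,-.193,1.052,0,-1.7]);robot.sleep(1)
print(robot.sense()["clock"])
a=grab_frame("top")["pixels"][140:260,130:270];b=grab_frame("side")["pixels"][120:260,170:300]
r=lambda i,k:cv2.resize(i[:,:,::-1],None,fx=k,fy=k,interpolation=cv2.INTER_CUBIC)
a,b=r(a,3),r(b,2.8);h=max(len(a),len(b))
pad=lambda i:cv2.copyMakeBorder(i,0,h-len(i),0,0,cv2.BORDER_CONSTANT)
cv2.imwrite("pics/f6.png",np.hstack([pad(a),pad(b)]))
E
```

```text
90 15.9 [-0.3 -0.1 -1.1] [-0.2  0.4 -0. ]
60 17.0 [-0.6 -0.5 -0.2] [ 0.1 -0.1  0.1]
-140 19.3 [-0.4 -0.2 -0.1] [0.  0.4 0.1]
-150 20.5 [ 0.  -0.5  0.4] [-0.3  0.3 -0.7]
23.3083
```

View pics/f6.png

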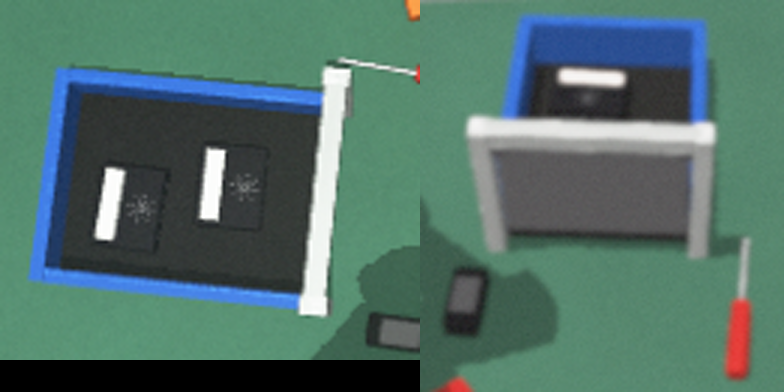

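The flap hangs shut and the unit sits square inside. The stored unit's strip corner is at full-frame (165.7,196.0), against (165.2,195.4) before, so it hasn't moved. I'm handing in.

```bash
python3 - <<'E'
from h import *
f=grab_frame("top")
for uv in [(205,148),(199,219)]:
    p=ray2plane(f,np.array([uv])/3+[130,140]-.4,32)[0];d=p[:2]-H[:2];c,s=np.cos(H[2]),np.sin(H[2]);print(c*d[0]+s*d[1]-39.5,-s*d[0]+c*d[1])
robot.finish_job()
E
```

```text
122.75856362654633 -54.720094428766544
120.55468506115608 34.3395334638787
the job is handed in; nothing more can be done
```

I pushed the mini computer flat along the bench and under the flap with the open fingertips, squaring it to the bin on the way. I then drew the hand straight back out, moved it clear and handed the job in at about 23 s of the 54 s allowed. The station reports no verdict.

**Last checks, from the pictures:**
- **Position:** the computer's centre is about 121 mm beyond the flap (94 to 190 mm allowed) and roughly 10 mm off the middle.
- **Squareness:** it is square to the bin within about 0.03 rad.
- **Flap:** the side view shows it hanging shut.
- **Stored computer:** it has not visibly moved (under 1 px, roughly 2 mm).
- **Bystanders:** the adapter and screwdriver look untouched. I did not look at the jar, calculator, mouse or tape dispenser again after the push.
- **Forces:** the force readings stayed around 1 to 2 N wherever I read them.

**Things that went differently:**
- The first contact trigger was a false alarm from force noise, with a gap of about 25 mm still left.
- Because the open pads sit back, I lowered the fingertips 12 mm before pushing.

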